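# Earth the terminal board, find the loose bolt and hold its cap open

## Task

Make the terminal board safe first: push the earthing rod's copper down past the sprung jaw until it sits in the fork clip with the jaw shut over it, and let go of it. Then tap the bolts of the three terminals from above to find the loose one, which sinks under the tap; take that terminal's orange cap by its lug, swing it well open (about 50 degrees) and finish still holding it up, ready for the wrench. Leave the caps of the firm bolts closed and do not disturb the capacitor and the relay.

Things in the scene. Friction and masses are not known exactly. Their poses are not given: they have to be found in the camera images.
- terminal_board: grey board 130 x 284 mm, 12 mm thick, fixed to the worktop. It carries three black terminals with orange caps in a row, and at its left end a fork clip. Origin on its underside, below the middle bolt; x points from the robot's side to the back, y along the row to the left, z up
- bolt_left (a point): top centre of the left terminal's brass bolt head (21 mm across, top 64 mm above the worktop), standing 12 mm proud through a 26 mm hole in its closed orange cap. Point fixed to the board, does not sink with the bolt. All three look alike: a firm bolt does not move when pressed, the loose one sinks 5 mm under 2.5 N on a soft spring. Which one is loose changes from run to run
- bolt_middle (a point): the same for the middle terminal, 66 mm to the right of the left one
- bolt_right (a point): the same for the right terminal, another 66 mm to the right
- lug_left (a point): centre of the left cap's pull lug when closed: upright round orange disc, 22 mm diameter, 10 mm thick along the board's y (pinch it across y), on a 10 mm wide tongue in front of the cap, 50 mm before the bolt, 52 mm above the worktop, 40 mm above the board. Point fixed to the board, does not move with the cap
- lug_middle (a point): the same for the middle terminal
- lug_right (a point): the same for the right terminal
- hinge_left (a point): hinge line of the left cap, along the board's y, 44 mm behind the bolt, 50 mm above the worktop: the cap (44 mm wide, flat part ends 67 mm from the hinge) swings up and back, its lug on an arc of 94 mm radius. A light spring shuts it (under 1.5 N at the lug). The lug can turn between the finger pads while the gripper keeps pointing down
- hinge_middle (a point): the same for the middle terminal
- hinge_right (a point): the same for the right terminal
- loose_bolt (a joint): how far the loose bolt has sunk, m: 0 up, 0.005 fully pressed; springs back up. It does not tell which terminal it is
- cap_loose (a joint): opening angle of the loose bolt's cap, rad: 0 closed, 1.5 fully back; it springs shut when let go
- cap_firm_1 (a joint): opening angle of the cap of one of the firm bolts, rad: 0 closed
- cap_firm_2 (a joint): opening angle of the cap of the other firm bolt, rad: 0 closed
- earthing_rod: loose earthing rod, 156 mm long, lying on the worktop to the left of the board, 0.12 kg: red square handle 16 x 16 x 70 mm, then copper rod 12 mm diameter and 79 mm long with a 16 mm knob of 7 mm at its end. Origin on the underside where handle and rod meet; x points along the rod, from handle to knob
- rod_grip (a point): point on the rod's axis inside the handle, 22 mm from its front end, 8 mm above the worktop as it lies: a good place to grip, across the handle
- rod_neck (a point): point on the rod's axis, 59 mm ahead of rod_grip, in the middle of the bare copper: it belongs at clip_seat
- clip_seat (a point): where the seated rod's axis lies, middle of the clip's 50 mm length, 48 mm above the worktop, 145 mm left of and 30 mm behind the middle bolt; axes as the board's, rod along x. Slot 16 mm wide, open at top and ends; right wall and flare end about 30 mm above this point, the left jaw's steel lead-in 32 mm above. Straight down takes 3 to 8 N; handle to the robot's side, free board below it
- clip_jaw (a joint): outward swing of the steel sprung jaw on the clip's left, rad: 0 at rest (empty, or shut over the rod), about 0.1 while the rod passes; it snaps back over the rod just before the rod reaches the slot's floor
- capacitor: black capacitor can, 36 mm diameter, 70 mm tall, standing to the right of the board; origin under its centre; a bystander
- relay: grey relay 22 x 29 x 34 mm standing to the right of the board; origin under its centre; a bystander

How it is judged:
By the outcome, as a careful person would: the job done as asked, in the order asked, and still so for the second after the job is handed in, while the arm keeps its last pose, push and grip.
It also fails if it takes over 61 s, if anything falls off the work surface, if the arm or the gripper's body presses on something with over 40 N, if the wrist force passes 120 N, or if a joint passes its speed limit or range.

## Robot

A 6-joint arm with a two-finger parallel gripper is mounted at the origin on a cart in front of the work surface, level with it; the furniture and walls round the work are solid. World frame = base frame: x ahead of the robot, y to its left, z up, the work surface at z = 0. Lengths are in mm, angles in rad, forces in N, time in s.
With the tool pointing down it reaches from about 300 to 775 mm from the base axis. Payload 14.6 kg.
Tool frame: the origin (TCP) lies midway between the tips of the shut fingers; the grasp point (between the pads) lies behind it (manip.grip_depth is the z of the grasp point in the tool frame, in mm); z points along the fingers, y is the line along which they close (so a half turn about z gives the same grasp; the last joint's range is limited). The gripper opens to 94 mm and grips with 3 to 60 N. Pads are 16 mm wide; open, the fingers measure 119 mm over their backs; the gripper's body (75 mm by 177 mm) begins 78 mm behind the grasp point.
Start: joints at [-1.259, 0.3, 1.521, -0, 1.321, -0.067], TCP at [203.386, -511.002, 205.446] pointing down, gripper open.
Joint ranges: [-3.03, 3.03], [-0.79, 2.21], [0.23, 2.52], [-1.04, 4.18], [0, 3.07], [-2.55, 2.55]. Speed limits (rad/s): [2.22, 2.22, 2.57, 3.14, 3.14, 3.14].

## Interface

Orientations are given as [roll, pitch, yaw] about the fixed x, y, z axes, in that order (R = Rz(yaw) Ry(pitch) Rx(roll)).
In Python, from cell import manip, optics, read_state gives the robot as it stands (manip), with the cameras (optics) and the readings as plain functions.
- The arm moves only by the shell command python3 nudge.py 'ROWS' [OPENING] [FORCE]. ROWS is a JSON object with one list for each field, all of the same length, 1 to 5, a row being the entries at one place: x, y, z (the shift in shares of 500 mm (1.0 is 500 mm)), drx, dry, drz (a rotation vector in normalised numbers (1 is 360 degrees)); each row is the pose to reach, as a shift and turn from the pose commanded when the command began, along the tool's axes at that moment; what a row does not reach only later rows make up. A row lasts 1/10 s, in which the tool goes at most 50 mm and 0.15 rad, less where a joint would pass 70% of its speed; a pose out of reach is approached as far as the arm can. OPENING is the finger opening in mm, set as the command begins (- or left out keeps the last). The fingers move at their own pace and stop on an object; FORCE is the grip in N (left out, the last holds). Time passes only in rows, so rows that do not move let the fingers close. It prints the time, the measured TCP pose, the force, the opening and the grip force at its end. Input that does not fit is refused with a message, and nothing moves.
- read_state(): the state, without advancing time (a new reading comes with each control period).
- optics.camera(name): name is "side" or "top"; returns (picture, depth): 420x560x3 uint8, red, green, blue; 420x560 float32, mm along the optical axis (not along the pixel's ray), 0 where there is no reading.
- optics.camera_info(name): a dict with "K" (3x3 intrinsics, pixels), "rvec" (rotation vector, rad) and "tvec" (3), from world to camera coordinates, as OpenCV has them. Camera axes: x right, y down, z forward; pixel columns grow to the right and rows downward; lengths in mm; the calibration is good to about 2 mm. A picture is of the moment at which its call begins. camera_info takes no time and is no camera call.
- manip.sign_off(): hands the job in; it is judged then, once.
The state is a dict: "clock": time; "joints": joint angles; "qd": joint speeds; "effort": joint torques, N m; "eef_pos": TCP position; "eef_rot": TCP orientation; "wrist_force": force on the tool from outside, world axes, zero at the start; "moment": the same for the moment, N m; "finger_gap": finger opening in mm; "finger_force": force on a finger pad.
Only numpy, scipy, OpenCV 4.12 (cv2) and the standard library are available. Lean on these libraries where they do the work, as an engineer would, in place of code of your own. Each camera call takes 0.05 s, during which the arm holds its last target. There are 200 camera calls.

## Working session

There is one attempt and no reset: what is moved stays moved. The work goes in short steps, Python scripts to look and compute and a shell command to move; the robot and the scene stay as the last step left them, time stands still between calls to the robot, and variables do not carry over. Pictures are saved under pics/ and viewed, at most 11 in all, crops included, and the job is handed in when it is done.

```bash
ls; mkdir -p pics; python3 - <<'E'
from cell import manip, optics, read_state
import cv2,numpy as np
s=read_state();print(s['clock'],s['eef_pos'],s['eef_rot'],s['finger_gap'],manip.grip_depth)
for n in("side","top"):
    p,d=optics.camera(n);cv2.imwrite(f"pics/{n}0.png",p[:,:,::-1]);np.savez(f"pics/{n}0.npz",p=p,d=d)
    i=optics.camera_info(n);R=cv2.Rodrigues(np.array(i['rvec'],float))[0];print(n,i['K'],(-R.T@np.array(i['tvec']).ravel()).round(),R.round(2).tolist())
E
```

```text
cell.py
nudge.py
pics
0.0 [ 203.32366318 -510.74601919  204.87948734] [-3.14042511e+00 -7.02862997e-05  3.78866988e-01] 94.3247523165136 -18.8
side [[540.5771992    0.         280.47083896]
 [  0.         540.5771992  206.62494809]
 [  0.           0.           1.        ]] [ 173.  907. 1227.] [[-0.93, -0.36, -0.02], [-0.27, 0.73, -0.63], [0.24, -0.58, -0.78]]
top [[439.36130584   0.         285.87880415]
 [  0.         439.36130584 207.32808586]
 [  0.           0.           1.        ]] [405.  48. 994.] [[-0.01, -1.0, 0.02], [-0.99, 0.01, -0.11], [0.11, -0.02, -0.99]]
```

View pics/top0.png

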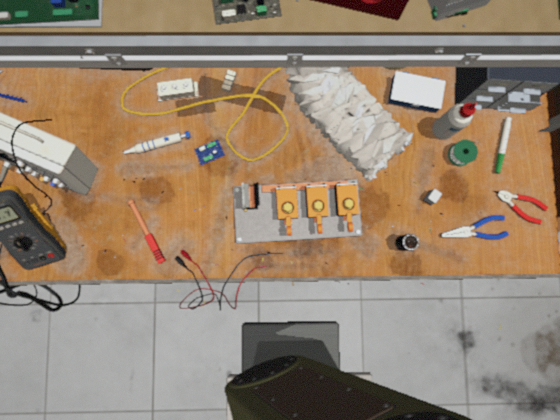

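View pics/side0.png

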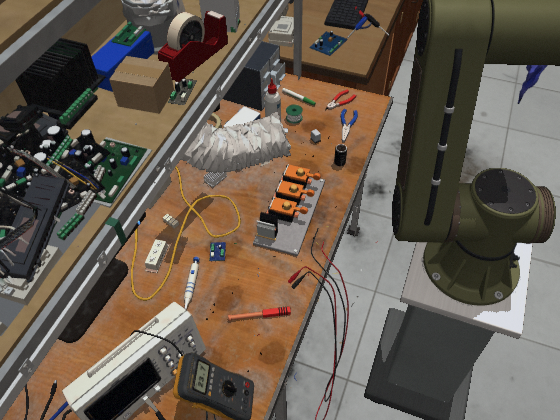

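The top view shows the board spanning about (234–361, 180–243). The bolts are near (289,207), (318,206) and (348,204), with the lugs in front of them at about row 225. The clip is at (250,195). The rod runs from its knob at (131,202) to its handle at (158,258), the capacitor is at (408,242) and the relay at (434,196). The side view shows the same scene, with the rod at (230–290, 315).

```bash
cat > h.py <<'E'
import cv2,numpy as np
from cell import manip, optics, read_state
def cam(n):
    i=optics.camera_info(n);R=cv2.Rodrigues(np.array(i['rvec'],float))[0];t=np.array(i['tvec'],float).ravel()
    return np.array(i['K']),R,t
def cloud(n,d):
    K,R,t=cam(n);v,u=np.mgrid[:d.shape[0],:d.shape[1]]
    P=np.stack([(u-K[0,2])/K[0,0]*d,(v-K[1,2])/K[1,1]*d,d],-1)
    return (P-t)@R
def ray(n,uv):
    K,R,t=cam(n);return -R.T@t, R.T@np.linalg.inv(K)@np.array([*uv,1.])
def onz(n,uv,z):
    c,r=ray(n,uv);return c+r*(z-c[2])/r[2]
def tri(a,b):
    (c1,r1),(c2,r2)=ray("top",a),ray("side",b);A=np.stack([r1,-r2],1)
    s=np.linalg.lstsq(A,c2-c1,rcond=None)[0];p,q=c1+s[0]*r1,c2+s[1]*r2
    return (p+q)/2,np.linalg.norm(p-q)
E
python3 - <<'E'
from h import *
for n in("top","side"):
    z=np.load(f"pics/{n}0.npz");p,d=z['p'],z['d'];X=cloud(n,d);hsv=cv2.cvtColor(p,cv2.COLOR_RGB2HSV)
    roi=(X[...,0]>330)&(X[...,0]<720)&(X[...,1]>-150)&(X[...,1]<460)&(X[...,2]<130)&(X[...,2]>-20)&(d>0)
    H,S,V=[hsv[...,k].astype(int) for k in range(3)]
    for nm,m in dict(orange=(H>=9)&(H<=19)&(S>190)&(V>170)&(X[...,2]>25),brass=(H>=20)&(H<=32)&(S>120)&(V>120)&(X[...,2]>40),red=((H<=4)|(H>=174))&(S>170)&(V>120),high=(X[...,2]>25)).items():
        c=cv2.connectedComponentsWithStats((m&roi).astype(np.uint8))
        for k in range(1,c[0]):
            if c[2][k,4]>=12:
                q=X[c[1]==k];print(n,nm,c[2][k],c[3][k].round(1),np.median(q,0).round(1),'min',q.min(0).round(),'max',q.max(0).round())
    w=cv2.resize(p[170:270,110:380] if n=="top" else p[155:330,220:335],None,fx=2.9 if n=="top" else 3.4,fy=2.9 if n=="top" else 3.4,interpolation=cv2.INTER_CUBIC)
    cv2.imwrite(f"pics/{n}c.png",w[:,:,::-1])
E
```

```text
top brass [345 199   9  11  31] [348.5 204.4] [ 515.7 -108.8   62.4] min [ 509. -121.   40.] max [ 529. -100.   67.]
top brass [314 201   9  10  39] [317.8 205.8] [512.5 -41.1  61.2] min [507. -53.  41.] max [528. -34.  66.]
top brass [283 203  10  10  37] [287.6 207.8] [510.6  21.2  61.4] min [504.  12.  41.] max [524.  32.  67.]
top red [145 234  16  21 108] [151.9 243.1] [441.1 322.3  15.8] min [417. 304.   7.] max [461. 338.  20.]
top red [181 251  11  10  37] [185.7 254.9] [413.3 236.3  68.4] min [403. 224.  57.] max [422. 248.  80.]
top red [156 254   9   9  30] [160.  258.7] [405.7 302.   15.3] min [399. 296.   7.] max [417. 312.  19.]
top high [299 108  74  74 446] [337.4 147. ] [625.3 -79.9 116.5] min [ 563. -148.   71.] max [711.  -2. 130.]
top high [ 68 147  27  37 558] [ 81.4 167.5] [596.5 452.2  86.8] min [572. 441.  25.] max [631. 460. 130.]
top high [334 181  25  51 834] [346.3 201.6] [ 526.1 -105.8   51.6] min [ 460. -131.   25.] max [570. -82.  67.]
top high [241 182  19  28 418] [249.9 195.9] [537.1 103.9  69. ] min [513.  83.  26.] max [565. 121.  82.]
top high [30
[... 936 characters left out ...]
9] min [483.   2.  46.] max [513.  46.  57.]
side red [288 270  12  12  28] [293.2 275.9] [414.2 240.9  67. ] min [404. 225.  52.] max [426. 252.  80.]
side red [287 307   4   5  16] [288.1 309.1] [404.3 305.1  13.9] min [398. 298.  10.] max [410. 310.  18.]
side red [263 308  16   7  90] [270.6 311.1] [443.  325.9  14.7] min [424. 311.   9.] max [461. 339.  21.]
side high [221 141  70  31 844] [256.9 157.7] [640.4 -74.  104.8] min [ 564. -150.   38.] max [720.   3. 130.]
side high [ 256  164   65   74 1944] [286.2 198.8] [526.1 -16.4  50.1] min [ 454. -131.   25.] max [572. 124.  82.]
side high [288 266  36  23 219] [301.8 277.1] [399.4 236.1  64.7] min [342. 195.  27.] max [426. 266.  85.]
```

View pics/topc.png

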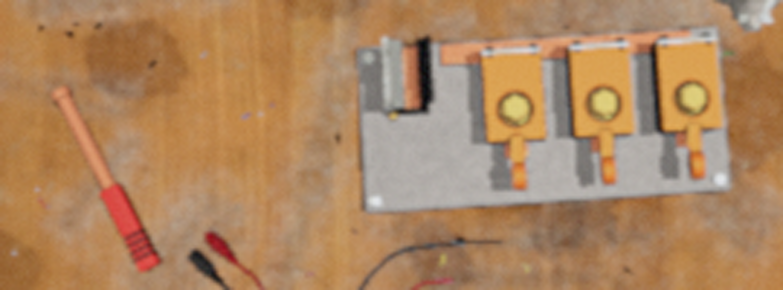

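View pics/sidec.png

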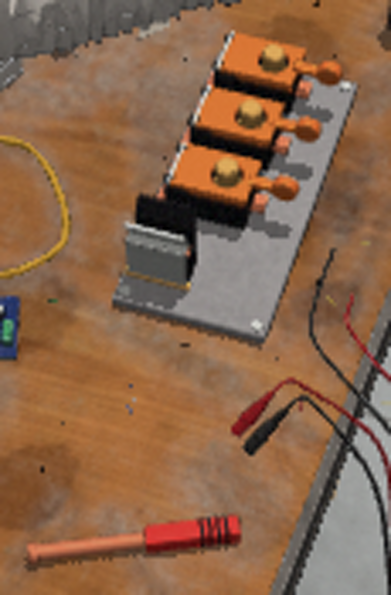

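The close-ups are clear. In the top crop the bolts are at (516,108), (604,102) and (692,97), and the clip slot is about (413,75), between the steel jaw (395) and the black wall (424). The rod runs from the knob at (62,92) through the joint at (110,188) to the handle end at (148,266). In the side crop the bolts are at (228,172), (251,111) and (272,56), and the rod goes (28,553)–(145,541)–(240,528).

```bash
python3 - <<'E'
from h import *
T=lambda u,v:((u+.5)/2.9-.5+110,(v+.5)/2.9-.5+170); S=lambda u,v:((u+.5)/3.4-.5+220,(v+.5)/3.4-.5+155)
bt=[T(516,107),T(604,102),T(692,97)];bs=[S(228,170),S(251,109),S(272,54)]
B=[]
for a,b in zip(bt,bs):
    p,e=tri(a,b);q=onz("top",a,62);r=onz("side",b,62);B.append(q);print("bolt",p.round(1),round(e,1),q.round(1),r.round(1))
for a in[(358,48),(712,28),(730,188),(370,212)]:print("corner",onz("top",T(*a),12).round(1))
for a,b in[((519,184),(286,187)),((608,178),(308,129)),((698,172),(330,72))]:print("lug top/side",*[x.round(1) if hasattr(x,'round') else x for x in tri(T(*a),S(*b))],onz("side",S(*b),52).round(1))
for nm,a,b in[("knob",(58,86),(28,553)),("joint",(110,188),(145,541)),("hend",(148,268),(241,528))]:
    print(nm,tri(T(*a),S(*b))[0].round(1),onz("top",T(*a),10).round(1),onz("side",S(*b),10).round(1))
# axis fits from colour masks
for n in("top","side"):
    z=np.load(f"pics/{n}0.npz");p,d=z['p'],z['d'];hsv=cv2.cvtColor(p,cv2.COLOR_RGB2HSV).astype(int);H,Sa,V=[hsv[...,k] for k in range(3)]
    X=cloud(n,d)
    m=((H<=4)|(H>=174))&(Sa>140)&(V>90);box=np.zeros_like(m)
    if n=="top":box[225:268,135:170]=1
    else:box[300:320,255:295]=1
    v,u=np.nonzero(m&box);W=np.array([onz(n,(a,b),12) for a,b in zip(u,v)])[:,:2].astype(np.float32)
    r=cv2.minAreaRect(W);l=cv2.fitLine(W,cv2.DIST_HUBER,0,.01,.01).ravel();print(n,"handle",r,l.round(3))
    # clip points
    X=cloud(n,d);s=(X[...,0]>495)&(X[...,0]<580)&(X[...,1]>75)&(X[...,1]<135)&(X[...,2]>60)&(X[...,2]<95)
    steel=s&(V>110)&(Sa<70);blk=s&(V<60)
    for k,mm in(("steel",steel),("black",blk)):
        q=X[mm];print(n,k,len(q),np.median(q,0).round(1),np.percentile(q,5,axis=0).round(),np.percentile(q,95,axis=0).round())
E
```

```text
bolt [514.5  22.2  53.8] 0.5 [513.8  22.5  62. ] [511.9  28.4  62. ]
bolt [517.7 -42.8  58.4] 0.8 [516.9 -42.5  62. ] [517.  -39.8  62. ]
bolt [ 521.7 -108.2   58. ] 2.4 [ 520.  -107.8   62. ] [ 521.6 -104.5   62. ]
corner [567.  143.6  12. ]
corner [ 580.6 -133.4   12. ]
corner [ 455.  -143.6   12. ]
corner [439.6 134.2  12. ]
lug top/side [460.6  21.6  53.7] 6.5 [464.2  21.   52. ]
lug top/side [464.5 -44.5  52. ] 6.5 [467.6 -43.7  52. ]
lug top/side [ 468.  -111.6   51.9] 6.0 [ 470.9 -110.8   52. ]
knob [538.8 375.7   7.8] [539.4 375.2  10. ] [537.1 376.5  10. ]
joint [461.2 335.    5. ] [460.2 333.3  10. ] [460.7 337.4  10. ]
hend [398.7 302.9  10.3] [398.9 303.1  10. ] [398.6 302.7  10. ]
top handle ((430.0371398925781, 317.04046630859375), (69.20147705078125, 16.421398162841797), 28.648258209228516) [  0.872   0.49  429.837 316.856]
top steel 159 [537.5 112.8  73.1] [516. 107.  62.] [561. 119.  81.]
top black 73 [538.9  89.2  75.1] [517.  87.  69.] [560.  92.  80.]
side handle ((429.62811279296875, 320.25140380859375), (68.31880950927734, 21.744760513305664), 28.171611785888672) [  0.879   0.477 432.182 319.825]
side steel 35 [536.  117.7  76.6] [518. 115.  60.] [563. 121.  80.]
side black 122 [539.4  91.1  69.6] [517.  85.  62.] [562.  97.  79.]
```

Units first: shifts go in shares of 500 mm and turns go in shares of 360 degrees. So -192 mm is -0.384, -153.6 mm is -0.3072.

```bash
python3 -c "
from h import *
T=lambda u,v:((u+.5)/2.9-.5+110,(v+.5)/2.9-.5+170)
print(onz('top',T(402,80),80),onz('top',T(419,80),78))"
python3 nudge.py '{"x":[0.06, 0.12, 0.18, 0.24, 0.3], "y":[-0.0768, -0.1536, -0.2304, -0.3072, -0.384], "z":[0, 0, 0, 0, 0], "drx":[0, 0, 0, 0, 0], "dry":[0, 0, 0, 0, 0], "drz":[0, 0, 0, 0, 0]}' 50 30
python3 nudge.py '{"x":[0.06, 0.12, 0.18, 0.24, 0.3], "y":[-0.0768, -0.1536, -0.2304, -0.3072, -0.384], "z":[0, 0, 0, 0, 0], "drx":[0, 0, 0, 0, 0], "dry":[0, 0, 0, 0, 0], "drz":[0, 0, 0, 0, 0]}'
python3 nudge.py '{"x":[0.06, 0.12, 0.18, 0.24, 0.3], "y":[-0.0768, -0.1536, -0.2304, -0.3072, -0.384], "z":[0, 0, 0, 0, 0], "drx":[0, 0, 0, 0, 0], "dry":[0, 0, 0, 0, 0], "drz":[0, 0, 0, 0, 0]}'
python3 nudge.py '{"x":[0.06, 0.12, 0.176, 0.176], "y":[-0.0768, -0.1536, -0.2252, -0.2252], "z":[0, 0, 0, 0], "drx":[0, 0, 0, 0], "dry":[0, 0, 0, 0], "drz":[0, 0, -0.0185, -0.0185]}'
```

```text
[532.06696059 105.1881682   80.        ] [532.23885815  93.01541401  78.        ]
clock: 0.6
eef_pos: [271.7, -275.2, 205.2]
eef_rot: [-3.141, -0.0, 0.378]
wrist_force: [0.4, -0.1, 0.0]
finger_gap: 57.3
finger_force: 0.0
clock: 1.1
eef_pos: [340.0, -41.3, 205.6]
eef_rot: [3.141, -0.001, 0.378]
wrist_force: [0.8, -0.4, -0.1]
finger_gap: 49.9
finger_force: 0.0
clock: 1.6
eef_pos: [408.4, 192.8, 205.3]
eef_rot: [3.142, -0.0, 0.379]
wrist_force: [-0.1, -1.1, 0.7]
finger_gap: 49.9
finger_force: 0.0
clock: 2.0
eef_pos: [448.6, 331.4, 203.8]
eef_rot: [-3.141, 0.002, 0.502]
wrist_force: [-0.3, 0.3, -0.0]
finger_gap: 50.0
finger_force: 0.0
```

```bash
python3 nudge.py '{"x":[0, 0, 0, 0], "y":[0, 0, 0, 0], "z":[0.1, 0.2, 0.24, 0.24], "drx":[0, 0, 0, 0], "dry":[0, 0, 0, 0], "drz":[0, 0, 0, 0]}'
```

```text
clock: 2.4
eef_pos: [447.1, 326.4, 82.5]
eef_rot: [3.141, 0.006, 0.494]
wrist_force: [0.4, -0.3, 0.8]
finger_gap: 50.1
finger_force: 0.0
```

Scaled: 79 mm is 0.158, 70 mm is 0.14.

```bash
python3 nudge.py '{"x":[0, 0, 0, 0, 0], "y":[0, 0, 0, 0, 0], "z":[0.08, 0.14, 0.158, 0.158, 0.158], "drx":[0, 0, 0, 0, 0], "dry":[0, 0, 0, 0, 0], "drz":[0, 0, 0, 0, 0]}'
python3 nudge.py '{"x":[0, 0, 0, 0, 0], "y":[0, 0, 0, 0, 0], "z":[0, 0, 0, 0, 0], "drx":[0, 0, 0, 0, 0], "dry":[0, 0, 0, 0, 0], "drz":[0, 0, 0, 0, 0]}' 5 60
```

```text
clock: 2.9
eef_pos: [449.6, 328.3, 8.5]
eef_rot: [-3.141, -0.003, 0.495]
wrist_force: [0.8, 0.9, -0.9]
finger_gap: 49.8
finger_force: 0.0
clock: 3.4
eef_pos: [448.7, 327.7, 6.6]
eef_rot: [3.142, -0.0, 0.495]
wrist_force: [-0.2, -0.5, 3.0]
finger_gap: 15.4
finger_force: 60.0
```

Scaled: 4.5 mm is 0.009.

```bash
python3 nudge.py '{"x":[0, 0, 0, 0], "y":[0, 0, 0, 0], "z":[0, 0, 0.009, 0.009], "drx":[0, 0, 0, 0], "dry":[0, 0, 0, 0], "drz":[0, 0, 0, 0]}' 40 60
python3 nudge.py '{"x":[0, 0, 0, 0], "y":[0, 0, 0, 0], "z":[0, 0, 0, 0], "drx":[0, 0, 0, 0], "dry":[0, 0, 0, 0], "drz":[0, 0, 0, 0]}' 5 60
python3 nudge.py '{"x":[0, 0, 0, 0, 0], "y":[0, 0, 0, 0, 0], "z":[-0.06, -0.16, -0.26, -0.3, -0.3], "drx":[0, 0, 0, 0, 0], "dry":[0, 0, 0, 0, 0], "drz":[0, 0, 0, 0, 0]}'
python3 - <<'E'
from h import *
for n in("side","top"):
    p,d=optics.camera(n);np.savez(f"pics/{n}1.npz",p=p,d=d);
    cv2.imwrite(f"pics/{n}1.png",p[:,:,::-1])
s=read_state();print(s['eef_pos'],s['eef_rot'],s['wrist_force'],s['moment'])
E
```

```text
clock: 3.8
eef_pos: [448.3, 327.5, 1.2]
eef_rot: [3.142, 0.001, 0.495]
wrist_force: [0.2, -0.3, -0.1]
finger_gap: 39.6
finger_force: 0.0
clock: 4.2
eef_pos: [448.6, 327.7, 2.0]
eef_rot: [-3.142, -0.0, 0.495]
wrist_force: [0.7, 0.3, -0.6]
finger_gap: 15.5
finger_force: 60.0
clock: 4.7
eef_pos: [449.6, 328.4, 155.1]
eef_rot: [-3.141, -0.006, 0.495]
wrist_force: [0.2, 0.3, -1.7]
finger_gap: 15.4
finger_force: 60.0
[448.25822402 327.48926716 150.93199607] [3.14152216e+00 9.59328236e-04 4.94766972e-01] [ 0.01398126 -0.14582377 -1.21616614] [-0.05191456  0.01339367 -0.01502924]
```

View pics/side1.png

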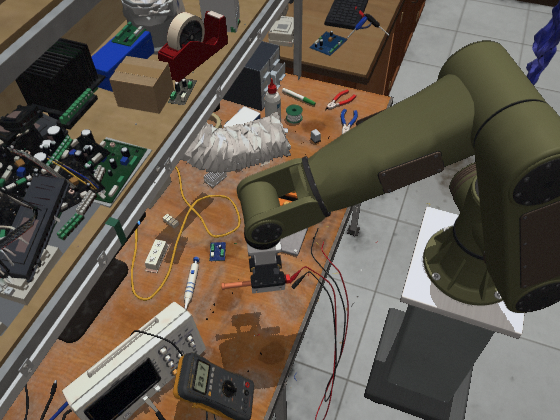

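The rod is held: the copper shows at about (222–250, 286) left of the gripper in the side view. I'll measure its tilt and yaw from both views.

```bash
python3 - <<'E'
from h import *
for n in("top","side"):
    z=np.load(f"pics/{n}1.npz");p,d=z['p'],z['d'];X=cloud(n,d);s=(X[...,2]>120)&(X[...,2]<190)&(X[...,0]>455)&(X[...,0]<560)&(X[...,1]>325)&(X[...,1]<400)
    hsv=cv2.cvtColor(p,cv2.COLOR_RGB2HSV).astype(int);m=s&(hsv[...,0]<=22)&(hsv[...,1]>60)
    c=cv2.connectedComponentsWithStats(m.astype(np.uint8));k=1+c[2][1:,4].argmax();m=c[1]==k
    q=X[m];a=(q-[448.3,327.5,151])@np.array([.880,.475,0]);b=(q-[448.3,327.5,151])@np.array([-.475,.88,0])
    print(n,c[2][k],'along',a.min().round(1),a.max().round(1))
    for lo in range(10,110,15):
        w=(a>=lo)&(a<lo+15)
        if w.sum()>3:print(lo,w.sum(),'lat',np.median(b[w]).round(1),'z med/max',np.median(q[w,2]).round(1),q[w,2].max().round(1))
E
```

```text
top [100 189  16  19 137] along 61.4 100.3
55 22 lat -1.6 z med/max 163.9 166.2
70 54 lat -0.2 z med/max 162.9 167.4
85 60 lat -0.7 z med/max 164.1 169.2
side [221 281  30   9 163] along 36.8 102.6
25 9 lat 3.0 z med/max 166.6 171.2
40 36 lat 3.4 z med/max 164.5 170.8
55 35 lat 3.8 z med/max 165.1 169.5
70 35 lat 3.2 z med/max 164.4 168.7
85 38 lat 4.2 z med/max 165.2 172.1
100 10 lat 1.0 z med/max 167.5 170.5
```

Scaled: 217.9 mm is 0.4358, -72.8 mm is -0.1456, 0.445 rad is 0.0708.

```bash
python3 nudge.py '{"x":[-0.0292, -0.0584, -0.0874, -0.1164, -0.1456], "y":[0.0872, 0.1744, 0.2614, 0.3486, 0.4358], "z":[0, 0, 0, 0, 0], "drx":[0, 0, 0, 0, 0], "dry":[0, 0, 0, 0, 0], "drz":[0.0159, 0.0318, 0.0477, 0.0637, 0.0708]}'
python3 nudge.py '{"x":[0, 0, 0, 0], "y":[0, 0, 0, 0], "z":[0.04, 0.07, 0.07, 0.07], "drx":[0, 0, 0, 0], "dry":[0, 0, 0, 0], "drz":[0, 0, 0, 0]}'
python3 - <<'E'
from h import *
for n in("side","top"):
    p,d=optics.camera(n);np.savez(f"pics/{n}2.npz",p=p,d=d)
    c=p[150:250,210:330] if n=="side" else p[165:255,215:335]
    cv2.imwrite(f"pics/{n}2.png",cv2.resize(c,None,fx=5,fy=5,interpolation=cv2.INTER_CUBIC)[:,:,::-1])
s=read_state();print(s['clock'],s['eef_pos'],s['eef_rot'],s['wrist_force'],s['moment'])
E
```

```text
clock: 5.3
eef_pos: [487.1, 99.5, 149.9]
eef_rot: [3.141, 0.003, 0.046]
wrist_force: [0.5, -0.0, -0.9]
finger_gap: 15.5
finger_force: 60.0
clock: 5.7
eef_pos: [487.5, 101.5, 116.1]
eef_rot: [3.141, 0.002, 0.05]
wrist_force: [-0.1, -1.0, -0.1]
finger_gap: 15.6
finger_force: 60.0
5.8 [488.05240351 101.68561396 117.10853939] [3.14157866e+00 2.04217024e-05 5.03873550e-02] [ 0.16045913  1.0055297  -2.65984595] [ 0.0081298  -0.00139687 -0.02813259]
```

View pics/top2.png

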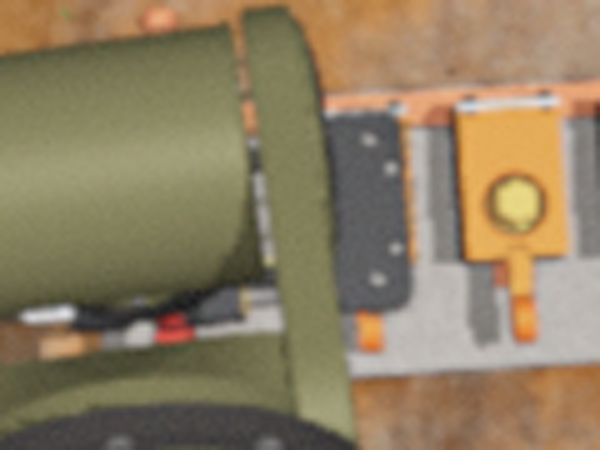

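The top view is mostly hidden by the wrist, but the knob shows behind it at crop (158,20), which is full (246.6,169).

```bash
python3 -c "
from h import *
print(onz('top',(246.2,168.6),128))
z=np.load('pics/side2.npz');X=cloud('side',z['d'])
q=X[(X[...,2]>105)&(X[...,2]<140)&(X[...,0]>515)&(X[...,0]<600)&(X[...,1]>85)&(X[...,1]<130)]
for lo in range(515,600,12):
  w=q[(q[:,0]>=lo)&(q[:,0]<lo+12)]
  if len(w)>3: print(lo,len(w),np.median(w,0).round(1),w.max(0).round(1))
"
```

```text
[583.30411661 106.23389824 128.        ]
551 10 [558.6 110.9 124.2] [561.2 113.2 128. ]
563 24 [569.6 109.5 125. ] [574.5 112.9 129.2]
575 21 [581.9 109.7 125.1] [585.6 116.5 131.9]
```

View pics/side2.png

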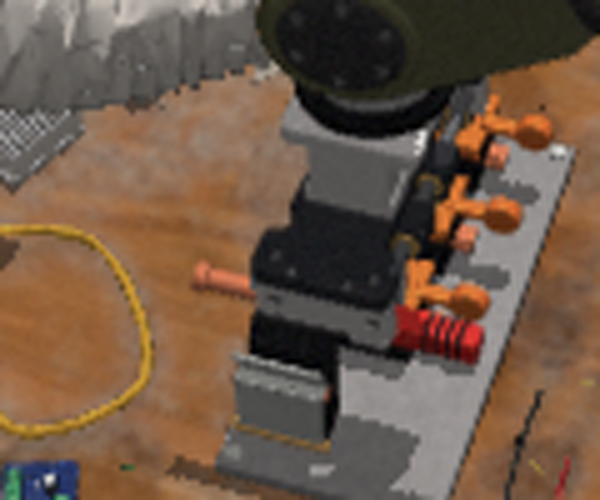

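The rod hangs level above and in line with the clip: knob at (205,275), the jaw's lead-in at (235–325, 360–380). The axis lines up, so I'm descending.

Scaled: 38 mm is 0.076, 30 mm is 0.06.

```bash
for i in 1; do python3 nudge.py '{"x":[0, 0, 0, 0], "y":[0.002, 0.002, 0.002, 0.002], "z":[0.03, 0.06, 0.076, 0.076], "drx":[0, 0, 0, 0], "dry":[0, 0, 0, 0], "drz":[0, 0, 0, 0]}'; done
python3 nudge.py '{"x":[0, 0, 0], "y":[0, 0, 0], "z":[0.008, 0.016, 0.016], "drx":[0, 0, 0], "dry":[0, 0, 0], "drz":[0, 0, 0]}'
python3 -c "
from h import *
s=read_state();print(s['eef_pos'],s['wrist_force'],s['moment'])"
```

```text
clock: 6.2
eef_pos: [487.7, 100.5, 78.4]
eef_rot: [3.141, 0.001, 0.05]
wrist_force: [0.6, -0.5, -1.2]
finger_gap: 15.4
finger_force: 60.0
clock: 6.5
eef_pos: [487.9, 100.4, 70.8]
eef_rot: [3.142, 0.0, 0.05]
wrist_force: [0.0, -0.3, -0.5]
finger_gap: 15.4
finger_force: 60.0
[487.94509404 100.40487189  70.77345595] [ 0.00933028 -0.26172837 -0.51887715] [0.01773234 0.01316657 0.01161038]
```

Scaled: 8 mm is 0.016, 4 mm is 0.008.

```bash
for i in 1; do python3 nudge.py '{"x":[0, 0, 0], "y":[0, 0, 0], "z":[0.008, 0.016, 0.016], "drx":[0, 0, 0], "dry":[0, 0, 0], "drz":[0, 0, 0]}'; 
python3 nudge.py '{"x":[0, 0, 0], "y":[0, 0, 0], "z":[0.006, 0.012, 0.012], "drx":[0, 0, 0], "dry":[0, 0, 0], "drz":[0, 0, 0]}';
python3 nudge.py '{"x":[0, 0, 0], "y":[0, 0, 0], "z":[0.006, 0.012, 0.012], "drx":[0, 0, 0], "dry":[0, 0, 0], "drz":[0, 0, 0]}'; done | grep -v rot
python3 -c "
from h import *
s=read_state();print(s['eef_pos'],s['eef_rot'],s['wrist_force'],s['moment'])"
```

```text
clock: 6.8
eef_pos: [487.8, 100.4, 62.4]
wrist_force: [-0.3, 0.9, -2.1]
finger_gap: 15.4
finger_force: 60.0
clock: 7.1
eef_pos: [488.4, 100.1, 56.9]
wrist_force: [0.9, -3.2, 1.8]
finger_gap: 15.2
finger_force: 60.0
clock: 7.4
eef_pos: [487.8, 100.2, 50.4]
wrist_force: [3.1, -4.5, -2.0]
finger_gap: 15.5
finger_force: 60.0
[487.80556694 100.24745705  50.39948494] [3.14141853e+00 7.44284096e-04 4.96573613e-02] [ 3.10655121 -4.49069295 -1.98165659] [-0.82839258 -0.33760446 -0.12429626]
```

Scaled: 5 mm is 0.01, 3 mm is 0.006.

```bash
for i in 1; do python3 nudge.py '{"x":[0, 0, 0], "y":[0, 0, 0], "z":[0.006, 0.01, 0.01], "drx":[0, 0, 0], "dry":[0, 0, 0], "drz":[0, 0, 0]}'; 
python3 nudge.py '{"x":[0, 0, 0], "y":[0, 0, 0], "z":[0.004, 0.008, 0.008], "drx":[0, 0, 0], "dry":[0, 0, 0], "drz":[0, 0, 0]}';python3 nudge.py '{"x":[0, 0, 0], "y":[0, 0, 0], "z":[0.002, 0.004, 0.004], "drx":[0, 0, 0], "dry":[0, 0, 0], "drz":[0, 0, 0]}'; done | grep -v rot
python3 -c "
from h import *
s=read_state();print(s['eef_pos'],s['eef_rot'],s['wrist_force'],s['moment'])
for n in('side','top'):
    p,d=optics.camera(n);np.savez(f'pics/{n}3.npz',p=p,d=d)
    c=p[150:250,210:330]
    if n=='side': cv2.imwrite(f'pics/{n}3.png',cv2.resize(c,None,fx=5,fy=5,interpolation=cv2.INTER_CUBIC)[:,:,::-1])
"
```

```text
clock: 7.7
eef_pos: [487.5, 100.5, 45.2]
wrist_force: [0.6, -2.5, -4.3]
finger_gap: 15.4
finger_force: 60.0
clock: 8.0
eef_pos: [488.1, 100.7, 41.9]
wrist_force: [-1.0, 0.5, 0.3]
finger_gap: 15.4
finger_force: 60.0
clock: 8.3
eef_pos: [488.1, 100.7, 40.9]
wrist_force: [-8.9, 0.8, 14.4]
finger_gap: 15.5
finger_force: 60.0
[488.14758091 100.6765033   40.92145228] [-3.14126754e+00 -4.90733548e-04  5.00131630e-02] [-8.85532519  0.77465468 14.35189777] [0.10525393 1.17342601 0.05845642]
```

View pics/side3.png

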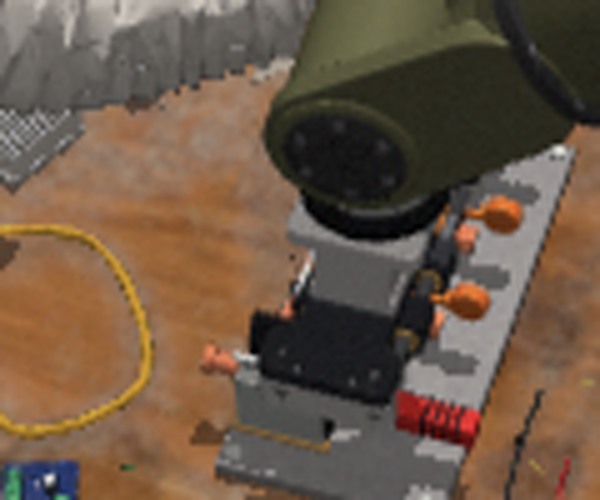

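The rod is down in the clip. The side force dropped to zero, a 14 N stop came up at the floor, and the knob sits at slot height, (215,360). Now I'll relax, release and rise.

Scaled: -1 mm is -0.002.

```bash
for i in 1; do python3 nudge.py '{"x":[0, 0, 0, 0], "y":[0, 0, 0, 0], "z":[-0.002, -0.002, -0.002, -0.002], "drx":[0, 0, 0, 0], "dry":[0, 0, 0, 0], "drz":[0, 0, 0, 0]}' 36 10; 
python3 nudge.py '{"x":[0, 0, 0, 0, 0], "y":[0, 0, 0, 0, 0], "z":[-0.02, -0.08, -0.16, -0.22, -0.22], "drx":[0, 0, 0, 0, 0], "dry":[0, 0, 0, 0, 0], "drz":[0, 0, 0, 0, 0]}';
python3 nudge.py '{"x":[-0.09, -0.18, -0.18, -0.18], "y":[0, 0, 0, 0], "z":[0, 0, 0, 0], "drx":[0, 0, 0, 0], "dry":[0, 0, 0, 0], "drz":[0, 0, 0, 0]}' 0 20; done | grep -v rot
python3 -c "
from h import *
for n in('side','top'):
    p,d=optics.camera(n);np.savez(f'pics/{n}4.npz',p=p,d=d)
    c=p[150:250,210:330] if n=='side' else p[165:255,215:335]
    cv2.imwrite(f'pics/{n}4.png',cv2.resize(c,None,fx=4,fy=4,interpolation=cv2.INTER_CUBIC)[:,:,::-1])
a,b=cv2.imread('pics/side4.png'),cv2.imread('pics/top4.png')
w=np.zeros((400,800,3),np.uint8);a=cv2.resize(a,(400,333));b=cv2.resize(b,(400,300));w[:333,:400]=a;w[:300,400:]=b;cv2.imwrite('pics/both4.png',w)
"
```

```text
clock: 8.8
eef_pos: [488.0, 100.4, 40.8]
wrist_force: [0.4, 0.1, 0.2]
finger_gap: 35.8
finger_force: 0.0
clock: 9.3
eef_pos: [489.8, 100.6, 155.6]
wrist_force: [-0.1, -0.1, -0.3]
finger_gap: 36.2
finger_force: 0.0
clock: 9.7
eef_pos: [398.1, 96.0, 151.3]
wrist_force: [-0.2, -0.1, -0.1]
finger_gap: 7.4
finger_force: 0.0
```

View pics/both4.png

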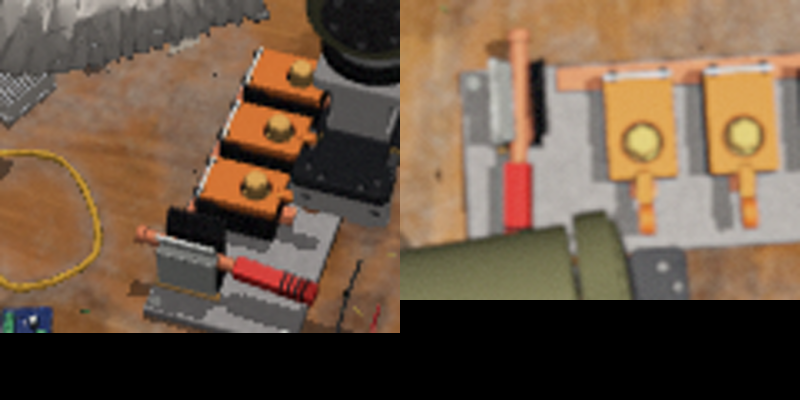

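The rod lies in the clip: top crop x≈520 between steel and black, level in the side view. I'll check its height from depth.

```bash
python3 -c "
from h import *
for n in('side','top'):
  z=np.load(f'pics/{n}4.npz');X=cloud(n,z['d']);h=cv2.cvtColor(z['p'],cv2.COLOR_RGB2HSV).astype(int)
  m=((h[...,0]<=12)|(h[...,0]>174))&(h[...,1]>110)&(X[...,1]>85)&(X[...,1]<118)&(X[...,2]>25)&(X[...,2]<100)
  q=X[m]
  for lo in range(430,600,15):
    w=q[(q[:,0]>=lo)&(q[:,0]<lo+15)]
    if len(w)>3: print(n,lo,len(w),np.median(w,0).round(1),np.percentile(w[:,2],90).round(1))
s=read_state();print(s['clock'],s['eef_pos'],s['eef_rot'],s['finger_gap'])
"
```

```text
side 430 35 [437.7 108.5  46.4] 49.7
side 445 38 [453.2 108.3  48. ] 53.1
side 460 39 [467.9 109.2  50.3] 53.4
side 475 35 [482.8 109.   50.3] 54.0
side 490 36 [495.9 108.7  51.9] 55.3
side 505 19 [512.1 106.5  49.7] 54.7
side 565 19 [575.  106.8  54.3] 59.0
side 580 16 [584.1 106.5  58. ] 61.2
top 445 8 [458.7 104.5  51.5] 54.1
top 460 62 [467.4 103.5  50.9] 54.7
top 475 63 [482.3 103.3  52.6] 55.5
top 490 52 [495.8 103.4  53.8] 56.1
top 505 29 [514.4  99.2  51.6] 67.0
top 520 28 [528.6  97.4  54.4] 69.8
top 535 34 [542.1  98.8  56.1] 67.1
top 550 30 [557.8  98.9  57.8] 68.3
top 565 34 [572.9 102.9  56.5] 59.0
top 580 21 [583.5 102.8  58.3] 60.8
9.8 [399.04047658  95.97197301 151.17542488] [-3.14150411e+00 -7.46694515e-04  4.96807599e-02] 1.2397755105986787
```

The rod is tilted slightly, with the knob end about 4 mm high. I'll check the jaw, then press the knob end down with shut fingers just behind the clip.

Scaled: 178 mm is 0.356, 135 mm is 0.27.

```bash
cat > jaw.py <<'E'
from h import *
import sys
for k in sys.argv[1:]:
  for n in("top","side"):
    z=np.load(f'pics/{n}{k}.npz');X=cloud(n,z['d']);h=cv2.cvtColor(z['p'],cv2.COLOR_RGB2HSV).astype(int)
    m=(h[...,2]>90)&(h[...,1]<80)&(X[...,0]>515)&(X[...,0]<562)&(X[...,1]>100)&(X[...,1]<135)&(X[...,2]>20)&(X[...,2]<90)
    v,u=np.nonzero(m);q=X[m];print(k,n,len(q),'px',u.mean().round(2),v.mean().round(2),[ (z0,np.median(q[(q[:,2]>=z0)&(q[:,2]<z0+15)],0).round(1).tolist()) for z0 in(30,45,60,75)])
E
python3 jaw.py 0 4
python3 nudge.py '{"x":[0.09, 0.18, 0.27, 0.356, 0.356], "y":[0, 0, 0, 0, 0], "z":[0, 0, 0, 0, 0], "drx":[0, 0, 0, 0, 0], "dry":[0, 0, 0, 0, 0], "drz":[0, 0, 0, 0, 0]}'
python3 nudge.py '{"x":[0, 0, 0, 0], "y":[0, 0, 0, 0], "z":[0.09, 0.15, 0.164, 0.164], "drx":[0, 0, 0, 0], "dry":[0, 0, 0, 0], "drz":[0, 0, 0, 0]}'
```

```text
0 top 162 px 245.05 195.22 [(30, [529.2, 106.1, 41.2]), (45, [546.3, 107.1, 59.4]), (60, [538.0, 110.7, 68.0]), (75, [536.6, 116.4, 78.9])]
0 side 81 px 265.86 225.23 [(30, [nan, nan, nan]), (45, [541.2, 115.8, 57.8]), (60, [526.1, 116.0, 62.1]), (75, [538.3, 118.4, 78.1])]
4 top 165 px 245.12 195.13 [(30, [nan, nan, nan]), (45, [538.9, 107.1, 56.8]), (60, [538.0, 110.7, 67.3]), (75, [537.0, 116.4, 78.7])]
4 side 80 px 266.04 225.5 [(30, [nan, nan, nan]), (45, [540.0, 114.0, 57.5]), (60, [534.0, 117.1, 60.7]), (75, [537.0, 118.4, 78.1])]
clock: 10.3
eef_pos: [579.6, 104.5, 148.5]
eef_rot: [3.141, 0.002, 0.049]
wrist_force: [-0.7, -0.9, -0.9]
finger_gap: 0.1
finger_force: 0.0
clock: 10.7
eef_pos: [575.8, 104.7, 68.5]
eef_rot: [3.142, 0.002, 0.05]
wrist_force: [0.1, 0.4, 0.6]
finger_gap: 0.4
finger_force: 0.0
  return _methods._mean(a, axis=axis, dtype=dtype,
  ret = um.true_divide(
```

The jaw matches its rest position, so it has snapped shut. A gentle press will bring the tip level.

Scaled: 6 mm is 0.012, 3 mm is 0.006.

```bash
for i in 1; do python3 nudge.py '{"x":[0, 0, 0], "y":[0, 0, 0], "z":[0.006, 0.012, 0.012], "drx":[0, 0, 0], "dry":[0, 0, 0], "drz":[0, 0, 0]}'; python3 nudge.py '{"x":[0, 0, 0], "y":[0, 0, 0], "z":[0.004, 0.006, 0.006], "drx":[0, 0, 0], "dry":[0, 0, 0], "drz":[0, 0, 0]}';python3 nudge.py '{"x":[0, 0, 0], "y":[0, 0, 0], "z":[0.004, 0.006, 0.006], "drx":[0, 0, 0], "dry":[0, 0, 0], "drz":[0, 0, 0]}'; done | grep -v -e rot -e finger
```

```text
clock: 11.0
eef_pos: [576.2, 104.8, 63.6]
wrist_force: [0.1, -0.4, -0.0]
clock: 11.3
eef_pos: [576.0, 104.8, 60.0]
wrist_force: [1.0, -0.2, 0.6]
clock: 11.6
eef_pos: [575.9, 104.8, 56.8]
wrist_force: [-0.1, -0.4, 0.7]
```

Scaled: 2 mm is 0.004.

```bash
for i in 1; do python3 nudge.py '{"x":[0, 0, 0], "y":[0, 0, 0], "z":[0.004, 0.004, 0.004], "drx":[0, 0, 0], "dry":[0, 0, 0], "drz":[0, 0, 0]}'; python3 nudge.py '{"x":[0, 0, 0], "y":[0, 0, 0], "z":[0.002, 0.002, 0.002], "drx":[0, 0, 0], "dry":[0, 0, 0], "drz":[0, 0, 0]}'; done | grep -v -e rot -e finger
```

```text
clock: 11.9
eef_pos: [576.2, 104.8, 55.2]
wrist_force: [1.3, -0.2, 4.0]
clock: 12.2
eef_pos: [576.5, 104.8, 54.4]
wrist_force: [2.2, 0.8, 5.3]
```

Scaled: 79.1 mm is 0.1582, -66.7 mm is -0.1334.

```bash
for i in 1; do python3 nudge.py '{"x":[0, 0, -0.06, -0.1334, -0.1334], "y":[0, 0, 0.07, 0.1582, 0.1582], "z":[-0.04, -0.1, -0.1, -0.1, -0.1], "drx":[0, 0, 0, 0, 0], "dry":[0, 0, 0, 0, 0], "drz":[0, 0, 0, 0, 0]}'; python3 nudge.py '{"x":[0, 0, 0, 0], "y":[0, 0, 0, 0], "z":[0.04, 0.072, 0.072, 0.072], "drx":[0, 0, 0, 0], "dry":[0, 0, 0, 0], "drz":[0, 0, 0, 0]}'; python3 nudge.py '{"x":[0, 0, 0], "y":[0, 0, 0], "z":[0.004, 0.008, 0.008], "drx":[0, 0, 0], "dry":[0, 0, 0], "drz":[0, 0, 0]}'; python3 nudge.py '{"x":[0, 0, 0], "y":[0, 0, 0], "z":[0.004, 0.004, 0.004], "drx":[0, 0, 0], "dry":[0, 0, 0], "drz":[0, 0, 0]}'; done | grep -v -e rot -e finger
python3 -c "
from h import *
for n in('side','top'):
    p,d=optics.camera(n);np.savez(f'pics/{n}5.npz',p=p,d=d)
";python3 jaw.py 5 2>&1 | grep px
```

```text
clock: 12.7
eef_pos: [510.5, 20.0, 103.4]
wrist_force: [0.2, 0.6, -0.6]
clock: 13.1
eef_pos: [513.3, 22.7, 68.0]
wrist_force: [1.0, 0.3, 0.6]
clock: 13.4
eef_pos: [513.5, 22.6, 64.3]
wrist_force: [1.6, -0.3, 1.5]
clock: 13.7
eef_pos: [513.7, 22.6, 64.1]
wrist_force: [-10.9, 0.6, 25.9]
  v,u=np.nonzero(m);q=X[m];print(k,n,len(q),'px',u.mean().round(2),v.mean().round(2),[ (z0,np.median(q[(q[:,2]>=z0)&(q[:,2]<z0+15)],0).round(1).tolist()) for z0 in(30,45,60,75)])
5 top 0 px nan nan [(30, [nan, nan, nan]), (45, [nan, nan, nan]), (60, [nan, nan, nan]), (75, [nan, nan, nan])]
5 side 87 px 265.97 225.56 [(30, [nan, nan, nan]), (45, [537.4, 114.8, 57.4]), (60, [534.5, 118.8, 62.6]), (75, [538.0, 118.4, 78.6])]
```

The left bolt is firm (26 N, no sinking). Next is the middle one.

Scaled: 66 mm is 0.132, 33 mm is 0.066.

```bash
for i in 1; do python3 nudge.py '{"x":[0, 0, 0, 0, 0], "y":[0, 0.066, 0.132, 0.132, 0.132], "z":[-0.036, -0.036, -0.036, -0.036, -0.008], "drx":[0, 0, 0, 0, 0], "dry":[0, 0, 0, 0, 0], "drz":[0, 0, 0, 0, 0]}'; python3 nudge.py '{"x":[0, 0, 0], "y":[0, 0, 0], "z":[0, 0.004, 0.004], "drx":[0, 0, 0], "dry":[0, 0, 0], "drz":[0, 0, 0]}'; python3 nudge.py '{"x":[0, 0, 0], "y":[0, 0, 0], "z":[0.004, 0.004, 0.004], "drx":[0, 0, 0], "dry":[0, 0, 0], "drz":[0, 0, 0]}'; done | grep -v -e rot -e finger

```

```text
clock: 14.3
eef_pos: [517.4, -43.8, 66.8]
wrist_force: [0.4, 0.6, -0.3]
clock: 14.6
eef_pos: [516.4, -42.7, 64.2]
wrist_force: [-4.1, -0.9, 12.9]
clock: 14.9
eef_pos: [516.6, -42.7, 64.0]
wrist_force: [-15.3, -0.6, 36.0]
```

Middle is firm too. I'll tap the right one to confirm.

Scaled: 66 mm is 0.132, 33 mm is 0.066.

```bash
for i in 1; do python3 nudge.py '{"x":[0, 0, 0, 0, 0], "y":[0, 0.066, 0.132, 0.132, 0.132], "z":[-0.036, -0.036, -0.036, -0.036, -0.008], "drx":[0, 0, 0, 0, 0], "dry":[0, 0, 0, 0, 0], "drz":[0, 0, 0, 0, 0]}'; python3 nudge.py '{"x":[0, 0, 0], "y":[0, 0, 0], "z":[0, 0.003, 0.003], "drx":[0, 0, 0], "dry":[0, 0, 0], "drz":[0, 0, 0]}'; python3 nudge.py '{"x":[0, 0, 0], "y":[0, 0, 0], "z":[0.002, 0.004, 0.004], "drx":[0, 0, 0], "dry":[0, 0, 0], "drz":[0, 0, 0]}'; done | grep -v -e rot -e finger

```

```text
clock: 15.4
eef_pos: [520.4, -109.0, 66.1]
wrist_force: [-0.5, 0.3, -0.2]
clock: 15.7
eef_pos: [519.7, -108.5, 64.2]
wrist_force: [-0.4, 0.1, 0.8]
clock: 16.0
eef_pos: [520.0, -109.3, 62.5]
wrist_force: [0.5, 1.3, 2.0]
```

Scaled: 2.5 mm is 0.005, 1.5 mm is 0.003.

```bash
for i in 1; do python3 nudge.py '{"x":[0, 0, 0], "y":[0, 0, 0], "z":[0.003, 0.005, 0.005], "drx":[0, 0, 0], "dry":[0, 0, 0], "drz":[0, 0, 0]}'; python3 nudge.py '{"x":[0, 0, -0.1, -0.1, -0.1], "y":[0, 0, 0, 0, 0], "z":[-0.05, -0.1, -0.1, -0.1, -0.1], "drx":[0, 0, 0, 0, 0], "dry":[0, 0, 0, 0, 0], "drz":[0, 0, 0, 0, 0]}' 34 20; done | grep -v -e rot

```

```text
clock: 16.3
eef_pos: [519.9, -109.4, 59.9]
wrist_force: [1.5, 2.0, 2.1]
finger_gap: 0.3
finger_force: 1.0
clock: 16.8
eef_pos: [469.5, -112.1, 110.2]
wrist_force: [0.4, 1.3, -0.1]
finger_gap: 33.3
finger_force: 0.0
```

The right bolt sinks 4–5 mm at about 2 N, so it's the loose one. Next, its lug, at about (470,-110.5,52).

Scaled: 70 mm is 0.14, 60 mm is 0.12.

```bash
python3 nudge.py '{"x":[0, 0, 0, 0, 0], "y":[0, 0, 0, 0, 0], "z":[0.07, 0.12, 0.14, 0.14, 0.14], "drx":[0, 0, 0, 0, 0], "dry":[0, 0, 0, 0, 0], "drz":[0, 0, 0, 0, 0]}'; python3 -c "
from h import *
p,d=optics.camera('side');cv2.imwrite('pics/side6.png',cv2.resize(p[130:230,250:370],None,fx=5,fy=5,interpolation=cv2.INTER_CUBIC)[:,:,::-1])"
```

```text
clock: 17.3
eef_pos: [470.7, -112.1, 40.8]
eef_rot: [3.141, -0.001, 0.05]
wrist_force: [-0.5, 0.0, 0.3]
finger_gap: 33.8
finger_force: 0.0
```

View pics/side6.png

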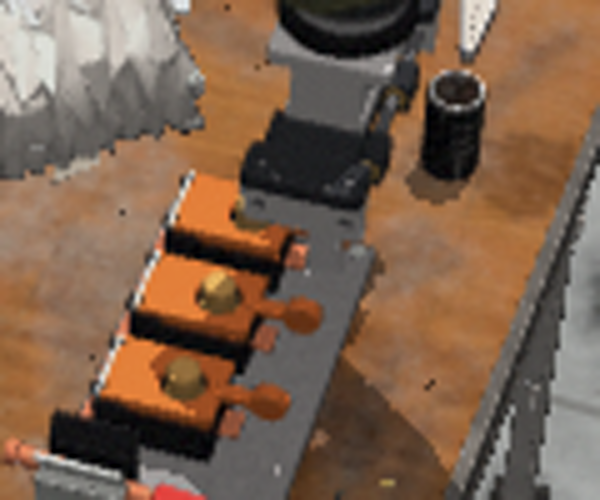

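The fingers straddle the right lug (hidden at about (310,215)), and the other caps are closed. I'll shift 1.5 mm left and close.

Units first: shifts go in shares of 500 mm and turns go in shares of 360 degrees. So -1.5 mm is -0.003.

```bash
python3 nudge.py '{"x":[0, 0, 0, 0, 0], "y":[-0.003, -0.003, -0.003, -0.003, -0.003], "z":[0, 0, 0, 0, 0], "drx":[0, 0, 0, 0, 0], "dry":[0, 0, 0, 0, 0], "drz":[0, 0, 0, 0, 0]}' 4 20; python3 -c "
import numpy as np
r=94.02;a0=np.arctan2(2,94)
for d in (5,10,15,20,25,30,35,40,45,50,54,56):
  a=a0+np.radians(d);print(d,'dx %.1f dz %.1f'%(94-r*np.cos(a),-(r*np.sin(a)-2)))"
```

```text
clock: 17.85
eef_pos: [470.0, -110.8, 40.2]
eef_rot: [3.141, -0.001, 0.05]
wrist_force: [0.8, -5.1, 0.7]
finger_gap: 9.8
finger_force: 20.0
5 dx 0.5 dz -8.2
10 dx 1.8 dz -16.3
15 dx 3.7 dz -24.3
20 dx 6.4 dz -32.0
25 dx 9.7 dz -39.5
30 dx 13.6 dz -46.7
35 dx 18.1 dz -53.6
40 dx 23.3 dz -60.0
45 dx 28.9 dz -65.9
50 dx 35.1 dz -71.3
54 dx 40.4 dz -75.2
56 dx 43.1 dz -77.0
```

Scaled: -16.3 mm is -0.0326, -12.3 mm is -0.0246.

```bash
for i in 1; do python3 nudge.py '{"x":[0.0004, 0.001, 0.0022, 0.0036, 0.0036], "y":[0.001, 0.0014, 0.0014, 0.0014, 0.0014], "z":[-0.008, -0.0164, -0.0246, -0.0326, -0.0326], "drx":[0, 0, 0, 0, 0], "dry":[0, 0, 0, 0, 0], "drz":[0, 0, 0, 0, 0]}'; python3 nudge.py '{"x":[0.0038, 0.0092, 0.0092], "y":[0, 0, 0], "z":[-0.016, -0.0314, -0.0314], "drx":[0, 0, 0], "dry":[0, 0, 0], "drz":[0, 0, 0]}'; done
```

```text
clock: 18.35
eef_pos: [471.6, -110.9, 56.7]
eef_rot: [-3.142, 0.0, 0.05]
wrist_force: [-1.1, -1.6, -1.3]
finger_gap: 10.1
finger_force: 20.0
clock: 18.65
eef_pos: [476.6, -110.7, 73.0]
eef_rot: [3.141, -0.001, 0.05]
wrist_force: [-2.7, -0.0, 0.8]
finger_gap: 10.0
finger_force: 20.0
```

Scaled: -21.6 mm is -0.0432, -14.7 mm is -0.0294.

```bash
for i in 1; do python3 nudge.py '{"x":[0.0066, 0.0144, 0.0234, 0.0234], "y":[0, 0, 0, 0], "z":[-0.015, -0.0294, -0.0432, -0.0432], "drx":[0, 0, 0, 0], "dry":[0, 0, 0, 0], "drz":[0, 0, 0, 0]}'; python3 nudge.py '{"x":[0.0104, 0.0216, 0.034, 0.041, 0.041], "y":[0, 0, 0, 0, 0], "z":[-0.0128, -0.0246, -0.0354, -0.0408, -0.0408], "drx":[0, 0, 0, 0, 0], "dry":[0, 0, 0, 0, 0], "drz":[0, 0, 0, 0, 0]}';python3 nudge.py '{"x":[0, 0, 0, 0], "y":[0, 0, 0, 0], "z":[0, 0, 0, 0], "drx":[0, 0, 0, 0], "dry":[0, 0, 0, 0], "drz":[0, 0, 0, 0]}'; done
python3 -c "
from h import *
for n in('side','top'):
    p,d=optics.camera(n);np.savez(f'pics/{n}7.npz',p=p,d=d)
    if n=='side':cv2.imwrite('pics/side7.png',cv2.resize(p[130:250,235:355],None,fx=5,fy=5,interpolation=cv2.INTER_CUBIC)[:,:,::-1])"
python3 jaw.py 7 2>&1 | grep px
```

```text
clock: 19.05
eef_pos: [488.7, -110.1, 94.6]
eef_rot: [3.141, -0.001, 0.05]
wrist_force: [-2.4, -0.0, 2.1]
finger_gap: 9.7
finger_force: 20.0
clock: 19.55
eef_pos: [508.9, -109.1, 114.3]
eef_rot: [3.142, -0.0, 0.05]
wrist_force: [-2.0, 1.1, 1.6]
finger_gap: 9.8
finger_force: 20.0
clock: 19.95
eef_pos: [508.6, -109.1, 114.1]
eef_rot: [3.142, -0.001, 0.05]
wrist_force: [0.6, 1.2, 0.9]
finger_gap: 9.9
finger_force: 20.0
7 top 166 px 245.11 195.14 [(30, [nan, nan, nan]), (45, [538.3, 107.1, 56.1]), (60, [537.8, 110.8, 67.4]), (75, [536.9, 116.4, 78.5])]
7 side 95 px 265.97 225.87 [(30, [nan, nan, nan]), (45, [536.9, 115.8, 57.2]), (60, [542.4, 116.9, 62.5]), (75, [538.3, 118.1, 77.7])]
```

View pics/side7.png

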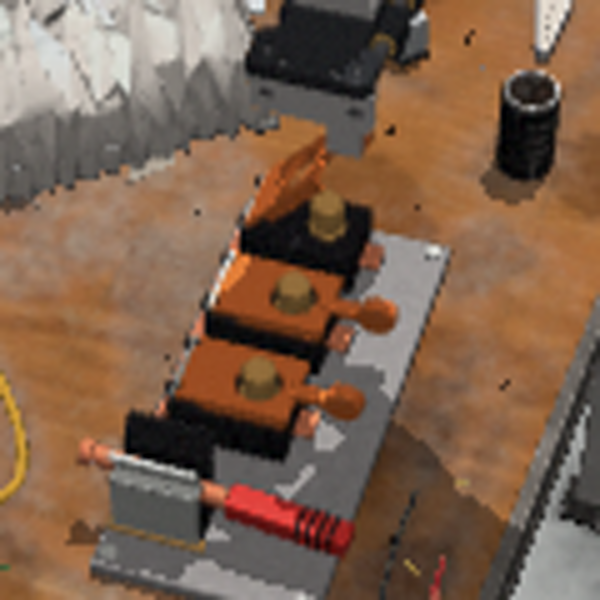

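The right cap is held open at about 52°, the other two are closed, the rod is in the clip with the jaw at rest, and the capacitor is undisturbed. I'll check the rod's height once more before handing in.

```bash
python3 -c "
from h import *
z=np.load('pics/top7.npz');X=cloud('top',z['d']);h=cv2.cvtColor(z['p'],cv2.COLOR_RGB2HSV).astype(int)
m=((h[...,0]<=12)|(h[...,0]>174))&(h[...,1]>110)&(X[...,1]>98)&(X[...,1]<112)&(X[...,2]>25)&(X[...,2]<100)
q=X[m]
for lo in range(430,600,15):
    w=q[(q[:,0]>=lo)&(q[:,0]<lo+15)]
    if len(w)>3: print(lo,len(w),np.median(w,0).round(1),np.percentile(w[:,2],90).round(1))
"
```

```text
430 39 [437.5 103.7  49.8] 52.0
445 36 [452.3 103.6  50.1] 53.5
460 42 [467.2 104.5  52.2] 54.4
475 42 [482.3 104.4  53. ] 55.4
490 36 [496.1 103.4  53.7] 55.9
505 15 [512.3 105.3  51.2] 54.8
520 9 [529.9  99.   52.7] 54.1
535 9 [543.2  98.9  53.6] 55.6
550 13 [559.9 100.8  55.3] 57.2
565 30 [573.1 105.   56.5] 59.5
580 18 [583.2 103.7  59.7] 62.6
```

```bash
python3 -c "
from cell import manip, optics, read_state
print(manip.sign_off())"
```

```text
the job is handed in; nothing more can be done
None
```

I handed the job in at about 20 s: the earthing rod sits in the clip with the jaw back at rest, tilted about 3° handle-down; the right bolt was the loose one (about 4 mm under 2 N), and its cap is held open at about 52° by its lug, with the other two caps closed and the capacitor and relay untouched.

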